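# Screw down the bridge clamp of a pressure cooker

### The arm

A 6-joint arm with a two-finger parallel gripper is mounted at the origin on the work surface. World frame = base frame: x ahead of the robot, y to its left, z up, the work surface at z = 0. Lengths are in m, angles in rad, forces in N, time in s.
With the tool pointing down it reaches from about 0.35 to 0.975 m from the base axis. Payload 7.1 kg.
Tool frame: the origin (TCP) lies at the very end of the fingers, on their centre line; the grasp point (between the pads) lies 19 mm behind it; y points along the fingers, x is the direction in which the jaws open and shut, and the axes are right-handed (so a half turn about y gives the same grasp; the last joint's range is limited). The gripper opens to 88 mm and grips with 3 to 60 N. Pads are 20 mm wide; open, the fingers measure 115 mm over their backs; the gripper's body (75 mm by 178 mm) begins 61 mm behind the grasp point.
Start: joints at [-1.285, 0.423, 1.63, -0, 1.089, -0.019], TCP at [0.188, -0.596, 0.223] pointing down, gripper open.
Joint ranges: [-3, 3], [-0.9, 2.11], [0.09, 2.58], [-1.31, 4.45], [0.11, 2.69], [-2.54, 2.54]. Speed limits (rad/s): [2.39, 2.39, 3.01, 3.14, 3.14, 3.14].

### API

Orientations are given as a rotation vector (axis times angle).
In Python, from cell import manip, vision, finish_job gives the robot as it stands.
- The arm moves only by the tool jog_arm, never from a script. Its argument "plan" is a list of rows, each an object of numbers: "x", "y", "z": the shift along the tool's x, y, z in m; "spin": the turn about the tool's y in rad. A call has 1 to 12 rows; each row shifts and turns the commanded pose from where the row before left it, along the tool's axes as they then stand; what a row does not reach is not made up. A row lasts 1/8 s, in which the tool goes at most 62.5 mm and 10.7 degrees, less where a joint would pass 70% of its speed; a pose out of reach is approached as far as the arm can. A call with a gripper value outside its range is refused whole. "claw" is the opening, from -1 (shut) to 1 (fully open), so that 0 is half open, set as the call begins (left out, the last holds). The fingers move at their own pace and stop on an object; the grip force is fixed at half the most. Time passes only in rows, so rows that do not move let the fingers close. It gives the time, the measured TCP pose, the force and the opening at its end, in the units of the state.
- manip.get_state(): the state, without advancing time (a new reading comes with each control period).
- vision.camera(name): name is "side" or "top"; returns a dict with "color" (480x640x3 uint8, red, green, blue), "vfov" (degrees; the focal length in pixels is half the picture's height over the tangent of half this angle, whatever the lens; pixels are square), "cx", "cy" (the principal point, pixels), "k1" (the pictures are not rectified: a ray, as slopes to the right and down, at radius r is drawn at 1 + k1 r^2 times it, then the intrinsics apply), "xyz" and "attitude" of the camera in the world. Camera axes: x right, y down, z forward; pixel columns grow to the right and rows downward; lengths in m; the calibration is good to about 2 mm. A picture is of the moment at which its call begins. There is no depth.
- finish_job(): hands the job in, once; it reports no verdict.
The state is a dict: "time": time; "joint_positions": joint angles; "qvel": joint speeds; "effort": joint torques, N m; "ee_pos": TCP position; "eef_rot": TCP orientation; "ft_force": force on the tool from outside, world axes, zero at the start; "moment": the same for the moment, N m; "gripper_width": opening from 0.0 (shut) to 1.0 (fully open).
Only numpy, scipy, OpenCV 4.12 (cv2) and the standard library are available. Lean on these libraries where they do the work, as an engineer would, in place of code of your own. Each camera call takes 0.05 s, during which the arm holds its last target.

### The job

Close the pressure cooker: its lid lies loose under the bridge clamp, so turn the black T-handle on top clockwise (seen from above) until the foot of the screw meets the lid, then snug it about a quarter of a turn more, well short of an extra half turn, so that the lid beds firmly on its rubber seal without being overtightened. Let go of the handle, and leave the tins, the jar and the egg ring where they stand.

Things in the scene. Friction and masses are not known exactly. Their poses are not given: they have to be found in the camera images.
- cooker: Steel pressure cooker pot, 200 mm across, rim 120 mm high; heavy, fixed. Origin: centre of its underside, z up. Black side handles along +x and -x (to 157 mm out, 107 mm high). The clamp's aluminium bridge, 30 mm wide, spans the pot along y (-124 to +124 mm) over the lid, hooked under lugs; the round threaded boss on its middle (36 mm across) ends 194 mm up.
- handle (a point): Centre of the black T-handle on the screw: straight bar 104 mm long (its x axis, which turns with it), 18 mm wide (y), 26 mm high (z), on a vertical 18 mm stem on the pot's axis. It starts 233 to 237 mm above the worktop and sinks with the screw, to no lower than 224 mm.
- screw (a joint): Angle of the T-handle (rad). Grows clockwise seen from above; handle and foot sink 8 mm a turn (1.27 mm per rad). Turning it takes 0.18 N m while free, and it stays where it is left. Past touching, the torque rises by about 0.15 N m per rad as the rubber seal gives (clamping force about 40 N per rad: some 60 N and 0.4 N m at a quarter turn).
- foot: Foot at the lower end of the screw: round steel button 32 mm across, 11 mm high, turning and sinking with the handle. Origin: centre of its flat lower face, on the pot's axis, 80 mm below the handle's centre. It starts 3 to 7 mm above the lid's boss.
- lid: Loose steel lid, 212 mm across, 0.6 to 1.1 kg, lying on the rubber seal on the pot's rim, under the bridge; a black weight valve stands on it 62 mm from its centre, its top 38 mm above the lid's origin. Origin: centre of the lid's rim plane (126 mm above the worktop). z is up.
- lid_boss (a point): Centre of the flat top of the lid's round centre boss (44 mm across), 24 mm above the lid's origin: where the foot will press.
- tin_low_mid (a point): Lowest of three stacked lidded aluminium tins: 100 mm across, 52 mm high. Point at its centre, half-way up.
- tin_mid_mid (a point): Middle aluminium tin of the stack: 92 mm across, 52 mm high. Point at its centre.
- tin_top_mid (a point): Top aluminium tin of the stack: 82 mm across, 52 mm high. Point at its centre; the stack is 156 mm high.
- jar_mid (a point): Glass jar with a cork stopper: 82 mm across, 130 mm high. Point at its centre, half-way up.
- egg_ring_mid (a point): Pink silicone egg ring with a stub grip: 96 mm across, 18 mm high, open in the middle. Point at its centre, half-way up.
Mind the look-alikes: they are no part of the job. Of the things like the lid, leave any that is pink; of the rest the larger one is meant.

How it is judged:
By the outcome, as a careful person would: the job done as asked, in the order asked, and still so for the second after the job is handed in, with the robot touching nothing.
It also fails if it takes over 58 s, if anything falls off the work surface, if the arm or the gripper's body presses on something with over 40 N, if the wrist force passes 120 N, or if a joint passes its speed limit or range.

## Working session

There is one attempt and no reset: what is moved stays moved. The work goes in short steps, Python scripts to look and compute and a tool call to move; the robot and the scene stay as the last step left them, time stands still between calls to the robot, and variables do not carry over. Pictures are saved under pics/ and viewed, and the job is handed in when it is done.

Besides the shell and the picture viewer there is one more tool, called after "Request:" in YAML: its name, and indented under it one key for each argument. jog_arm: Moves the arm, as the interface text tells. Its arguments: {"type":"object","properties":{"plan":{"type":"array","items":{"type":"object","properties":{"x":{"type":"number"},"y":{"type":"number"},"z":{"type":"number"},"spin":{"type":"number"}}}},"claw":{"type":"number"}},"required":["plan"]}

```bash
ls; mkdir -p pics; python3 - <<'E'
from cell import manip, vision
import cv2
s=manip.get_state()
for k,v in s.items(): print(k,v)
for n in ("side","top"):
    c=vision.camera(n); cv2.imwrite(f"pics/{n}0.png",c["color"][:,:,::-1]); print(n,{k:v for k,v in c.items() if k!="color"})
E
```

```text
pics
time 0.0
joint_positions [-1.28498875e+00  4.23836994e-01  1.63063853e+00  1.28813591e-05
  1.08856208e+00 -1.89954387e-02]
qvel [ 1.12233581e-03 -2.62074848e-04  1.42659564e-03  5.36692084e-04
  1.77987914e-04  1.80874526e-05]
effort [-1.38640051e-03 -5.44627833e+01 -2.73665464e+01  6.42452762e-02
  2.28160765e-02 -1.29340583e-04]
ee_pos [ 0.18745081 -0.59568615  0.2219243 ]
eef_rot [-1.33720103  0.98261645 -0.98072197]
ft_force [ 0.28467811 -0.04050693 -0.58770279]
moment [ 0.03074157 -0.00452889 -0.03923279]
gripper_width 1.0039870500790196
side {'vfov': 42.98243734152957, 'cx': 316.6673145963046, 'cy': 242.1932913114221, 'k1': -0.13226700956707999, 'xyz': array([ 0.3939682 , -1.25030922,  1.07264336]), 'attitude': array([-2.19690627,  0.19979096, -0.07968167])}
top {'vfov': 44.19489189725604, 'cx': 326.3314492753775, 'cy': 237.16874036536205, 'k1': -0.12157005068091675, 'xyz': array([0.47996998, 0.00652626, 1.48121642]), 'attitude': array([-2.2001884 ,  2.17018871, -0.11919588])}
```

View pics/side0.png

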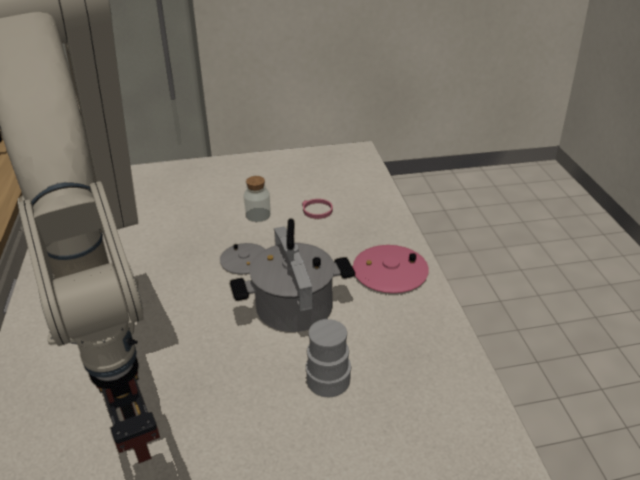

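View pics/top0.png

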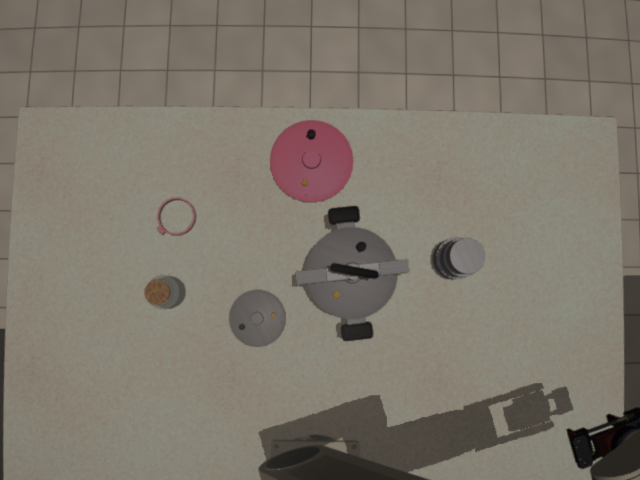

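The top view shows three lid-like things: the pink lid at (311,160), a small grey lid at (257,318), and the larger grey lid on the cooker at (350,272). The pink one is ruled out and the cooker's is the larger of the greys, so that is the one meant. Its black T-handle runs from about (331,266) to (377,274). I'll confirm this in a crop and measure.

```bash
cat > h.py <<'E'
import numpy as np, cv2
from scipy.spatial.transform import Rotation as R
from cell import manip, vision
def K(c):
    f=240/np.tan(np.radians(c["vfov"])/2); return np.array([[f,0,c["cx"]],[0,f,c["cy"]],[0,0,1.]]), np.array([c["k1"],0,0,0,0.])
def ray(c,uv):
    k,d=K(c); p=cv2.undistortPoints(np.array(uv,float).reshape(-1,1,2),k,d).reshape(-1,2)
    return c["xyz"], np.c_[p,np.ones(len(p))]@R.from_rotvec(c["attitude"]).as_matrix().T
def onz(c,uv,z):
    o,r=ray(c,uv); return o+r*((z-o[2])/r[:,2])[:,None]
def proj(c,P):
    k,d=K(c); M=R.from_rotvec(c["attitude"]).as_matrix().T
    return cv2.projectPoints(np.array(P,float).reshape(-1,3),cv2.Rodrigues(M)[0],-M@c["xyz"],k,d)[0].reshape(-1,2)
def tri(c1,u1,c2,u2):
    o1,r1=ray(c1,u1);o2,r2=ray(c2,u2);r1=r1[0];r2=r2[0]
    t=np.linalg.lstsq(np.c_[r1,-r2],o2-o1,rcond=None)[0]
    a=o1+t[0]*r1;b=o2+t[1]*r2; return (a+b)/2,np.linalg.norm(a-b)
def dark(c,box,th=50):
    x0,y0,x1,y1=box; m=np.zeros(c["color"].shape[:2],np.uint8)
    m[y0:y1,x0:x1]=(c["color"][y0:y1,x0:x1].max(2)<th); 
    n,l,s,ce=cv2.connectedComponentsWithStats(m); return l,s,ce
E
python3 - <<'E'
from h import *
T=vision.camera("top");S=vision.camera("side")
a=cv2.resize(T["color"][200:350,280:430],None,fx=4,fy=4,interpolation=cv2.INTER_NEAREST)
b=cv2.resize(S["color"][200:350,220:370],None,fx=4,fy=4,interpolation=cv2.INTER_NEAREST)
cv2.imwrite("pics/crop1.png",cv2.resize(np.hstack([a,b]),(800,400))[:,:,::-1])
for n,c,box in(("T",T,(325,255,385,285)),("S",S,(275,212,305,262))):
    l,s,ce=dark(c,box)
    for i in range(1,len(s)):
        if s[i][4]>30:
            ys,xs=np.nonzero(l==i); print(n,s[i],ce[i],cv2.minAreaRect(np.c_[xs,ys].astype(np.float32)))
E
```

```text
T [330 264  49  15 396] [353.61868687 270.81060606] ((353.9038391113281, 270.98077392578125), (48.832916259765625, 9.021342277526855), 11.309932708740234)
S [287 219   7  31 187] [290.10695187 234.62566845] ((290.0, 234.0), (30.0, 6.0), 90.0)
```

View pics/crop1.png

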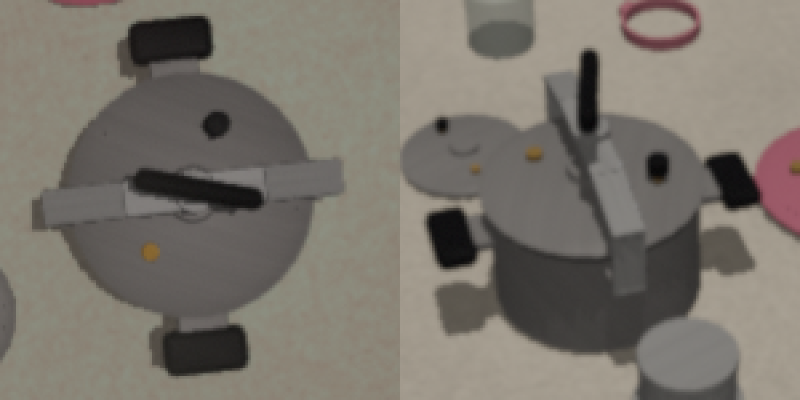

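The crop confirms it: the T-handle bar is black, centred at top pixel (353.8,271) and side pixel (290,234), above the bridge and the larger grey lid. Next I'll turn these into positions.

```bash
python3 - <<'E'
from h import *
T=vision.camera("top");S=vision.camera("side")
l,s,ce=dark(T,(325,255,385,285)); i=1+np.argmax(s[1:,4]); ys,xs=np.nonzero(l==i); pc=np.c_[xs,ys].astype(np.float32)
(c,_,_)=cv2.minAreaRect(pc)
ctr=onz(T,[c],0.243)[0]; print("ctr",ctr)
W=onz(T,pc,0.245)[:,:2]; m=W.mean(0); e,v=np.linalg.eigh(np.cov((W-m).T)); d=v[:,1]; q=(W-m)@v
print("centroid",m,"dir",d,"angle deg",np.degrees(np.arctan2(d[1],d[0])),"len",np.ptp(q[:,1]),"wid",np.ptp(q[:,0]))
print("tri",tri(T,[c],S,[(290,234.3)]))
# side handles
for box in((320,200,365,228),(335,315,380,345)):
    l,s,ce=dark(T,box); i=1+np.argmax(s[1:,4]); print("side handle",onz(T,[ce[i]],0.105)[0])
# lid circle check, bar ends projected in side
for sg in(1,-1):
    print(proj(S,[np.r_[m+sg*d*0.05,0.235]]))
st=manip.get_state(); M=R.from_rotvec(st["eef_rot"]).as_matrix(); print("tool axes cols\n",M.round(3))
# needed
for a in (np.degrees(np.arctan2(d[1],d[0])),):
    print("bar perpendicular angle",a+90)
print("tool x heading",np.degrees(np.arctan2(M[1,0],M[0,0])), "clock",st["time"])
E
```

```text
ctr [ 0.52026063 -0.0761391   0.243     ]
centroid [ 0.52077749 -0.07534815] dir [0.16120696 0.98692062] angle deg 80.7230407182718 len 0.10232735409431098 wid 0.01927118516693664
tri (array([ 0.5213559 , -0.07701096,  0.23082381]), np.float64(0.001402084345185899))
side handle [ 0.65675809 -0.05928479  0.105     ]
side handle [ 0.38595801 -0.09250874  0.105     ]
[[289.80225012 220.65621851]]
[[288.7633323  245.07861319]]
tool axes cols
 [[ 0.3   -0.     0.954]
 [-0.954  0.001  0.3  ]
 [-0.001 -1.     0.   ]]
bar perpendicular angle 170.72304071827182
tool x heading -72.53801882438387 clock 0.3
```

Request:
jog_arm:
  plan:
    - {"y":-0.05,"spin":-0.184}
    - {"y":-0.05,"spin":-0.184}
    - {"spin":-0.184}
    - {"spin":-0.184}
    - {"spin":-0.184}
    - {"spin":-0.184}

```text
schema error: expected keys x, y, z, spin
```

Request:
jog_arm:
  plan:
    - {"x":0,"y":-0.05,"z":0,"spin":-0.184}
    - {"x":0,"y":-0.05,"z":0,"spin":-0.184}
    - {"x":0,"y":0,"z":0,"spin":-0.184}
    - {"x":0,"y":0,"z":0,"spin":-0.184}
    - {"x":0,"y":0,"z":0,"spin":-0.184}
    - {"x":0,"y":0,"z":0,"spin":-0.184}

```text
time: 1.05
ee_pos: [0.1876, -0.596, 0.3226]
eef_rot: [-1.567, 0.122, -0.122]
ft_force: [-0.2, -0.5, 0.3]
gripper_width: 1.006
```

```bash
cat >> h.py <<'E'
def st(tx=0.5207,ty=-0.0758,tz=0.32,bar=80.7):
    s=manip.get_state();M=R.from_rotvec(s["eef_rot"]).as_matrix();h=np.degrees(np.arctan2(M[1,0],M[0,0]))
    print("t",round(s["time"],2),"pos",s["ee_pos"].round(4),"head",h.round(2),"tilt",M[2].round(4),"j",np.round(s["joint_positions"],3),"F",np.round(s["ft_force"],2),"Mo",np.round(s["moment"],3),"w",round(s["gripper_width"],3))
    e=(bar-90-h+90)%180-90
    print("tool shift to target",(M.T@(np.array([tx,ty,tz])-s["ee_pos"])).round(4),"spin needed",np.radians(-e).round(4))
    return s
E
python3 -c "
from h import *
st()"
```

```text
t 1.05 pos [ 0.1876 -0.596   0.3226] head -8.93 tilt [-0.e+00 -1.e+00  2.e-04] j [-1.285  0.33   1.531  0.     1.281 -1.129] F [-0.16 -0.53  0.31] Mo [-0.03  -0.144  0.047] w 1.006
tool shift to target [0.2483 0.0027 0.5657] spin needed 0.0064
```

Request:
jog_arm:
  plan:
    - {"x":0.0226,"y":0,"z":0.0514,"spin":0.0006}
    - {"x":0.0226,"y":0,"z":0.0514,"spin":0.0006}
    - {"x":0.0226,"y":0,"z":0.0514,"spin":0.0006}
    - {"x":0.0226,"y":0,"z":0.0514,"spin":0.0006}
    - {"x":0.0226,"y":0,"z":0.0514,"spin":0.0006}
    - {"x":0.0226,"y":0,"z":0.0514,"spin":0.0006}
    - {"x":0.0226,"y":0,"z":0.0514,"spin":0.0006}
    - {"x":0.0226,"y":0,"z":0.0514,"spin":0.0006}
    - {"x":0.0226,"y":0,"z":0.0514,"spin":0.0006}
    - {"x":0.0226,"y":0,"z":0.0514,"spin":0.0006}
    - {"x":0.0226,"y":0,"z":0.0514,"spin":0.0006}
    - {"x":0,"y":0,"z":0,"spin":0}
  claw: 0

```text
time: 2.55
ee_pos: [0.5271, -0.0764, 0.3225]
eef_rot: [-1.566, 0.129, -0.129]
ft_force: [0.2, -0.8, -0.7]
gripper_width: 0.498
```

```bash
python3 -c "
from h import *
st(tz=.216)
S=vision.camera('side');x=S['color'][100:330,170:440];cv2.imwrite('pics/side1.png',cv2.resize(x,None,fx=2.5,fy=2.5)[:,:,::-1])"
```

```text
t 2.55 pos [ 0.5271 -0.0764  0.3225] head -9.4 tilt [ 2.e-04 -1.e+00  5.e-04] j [-1.670e-01  1.800e-01  1.730e+00  1.000e-03  1.232e+00 -3.000e-03] F [ 0.25 -0.75 -0.67] Mo [-0.086 -0.087 -0.07 ] w 0.498
tool shift to target [-0.0064  0.1065 -0.0005] spin needed -0.0017
```

View pics/side1.png

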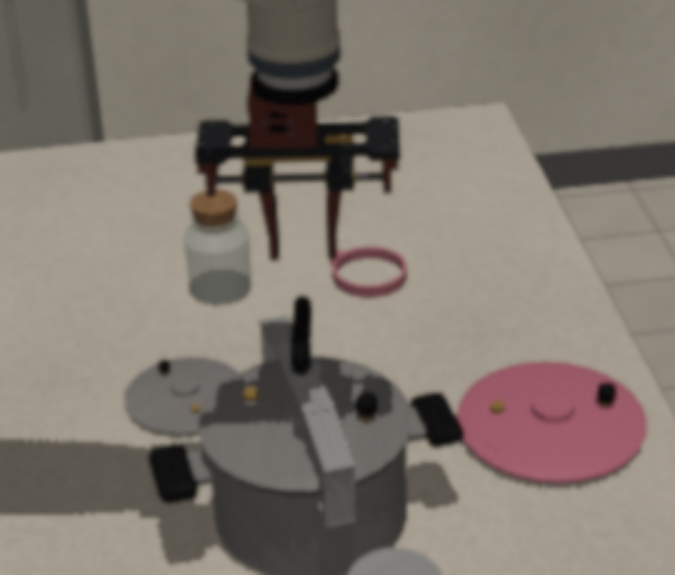

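The open jaws stand over the handle bar at crop (302,335), with the fingertips at (275,258) and (333,258) straddling it. I'll correct x and descend.

Request:
jog_arm:
  plan:
    - {"x":-0.0064,"y":0,"z":-0.0005,"spin":-0.0017}
    - {"x":0,"y":0,"z":0,"spin":0}
    - {"x":0,"y":0.036,"z":0,"spin":0}
    - {"x":0,"y":0.036,"z":0,"spin":0}
    - {"x":0,"y":0.034,"z":0,"spin":0}
    - {"x":0,"y":0,"z":0,"spin":0}
    - {"x":0,"y":0,"z":0,"spin":0}

```text
time: 3.48
ee_pos: [0.5199, -0.0794, 0.218]
eef_rot: [-1.567, 0.131, -0.133]
ft_force: [0.3, 0.5, 0.5]
gripper_width: 0.502
```

```bash
python3 -c "
from h import *
st(tz=.216)
S=vision.camera('side');x=S['color'][150:300,200:400];cv2.imwrite('pics/side2.png',cv2.resize(x,None,fx=4,fy=4)[:,:,::-1])"
```

```text
t 3.48 pos [ 0.5199 -0.0794  0.218 ] head -9.62 tilt [ 0.0016 -1.     -0.    ] j [-0.174  0.284  1.853 -0.     1.003 -0.006] F [0.25 0.52 0.53] Mo [-0.02  -0.075  0.032] w 0.502
tool shift to target [0.0002 0.002  0.0037] spin needed -0.0056
```

View pics/side2.png

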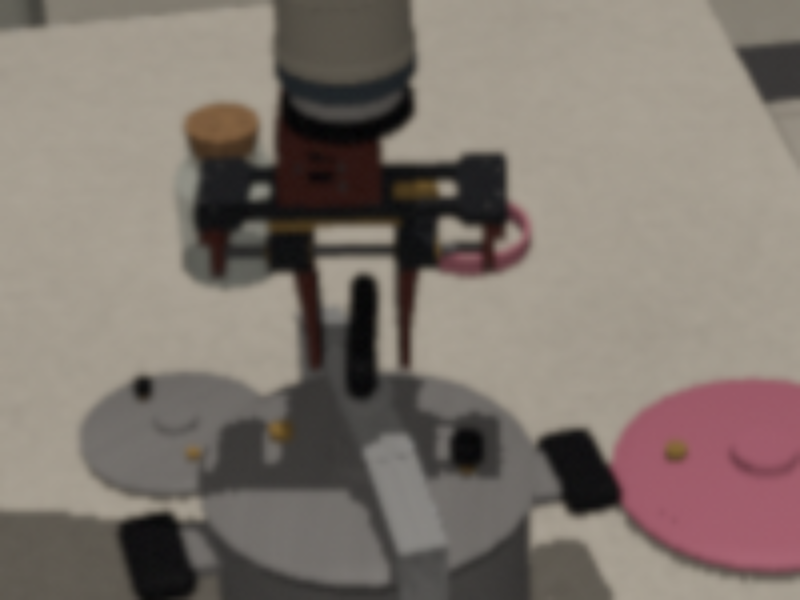

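The bar at (362,335) stands between the fingers at (312,335) and (405,335), nearly centred. A small fix along the bar, then close.

Request:
jog_arm:
  plan:
    - {"x":0,"y":0.001,"z":0.0035,"spin":-0.005}
    - {"x":0,"y":0,"z":0,"spin":0}
    - {"x":0,"y":0,"z":0,"spin":0}

```text
time: 3.9
ee_pos: [0.5201, -0.0751, 0.2161]
eef_rot: [-1.567, 0.126, -0.127]
ft_force: [0.2, 0.5, 0.0]
gripper_width: 0.504
```

```bash
python3 -c "
from h import *
st(tz=.216);vision.camera('top');st(tz=.216)"
```

```text
t 3.9 pos [ 0.5201 -0.0751  0.2161] head -9.26 tilt [ 7.e-04 -1.e+00 -0.e+00] j [-0.166  0.286  1.855 -0.     1.    -0.005] F [0.23 0.51 0.05] Mo [-0.03   0.001  0.027] w 0.504
tool shift to target [ 0.0007  0.0001 -0.0005] spin needed 0.0007
t 3.95 pos [ 0.52   -0.0752  0.2159] head -9.26 tilt [ 4.e-04 -1.e+00 -0.e+00] j [-0.166  0.286  1.855 -0.     1.    -0.005] F [-1.5   0.33  0.25] Mo [-0.041 -0.041  0.003] w 0.502
tool shift to target [ 0.0008 -0.0001 -0.0005] spin needed 0.0006
```

Request:
jog_arm:
  plan:
    - {"x":0,"y":0,"z":0,"spin":0}
    - {"x":0,"y":0,"z":0,"spin":0}
    - {"x":0,"y":0,"z":0,"spin":0}
    - {"x":0,"y":0,"z":0,"spin":0}
  claw: -1

```text
time: 4.45
ee_pos: [0.5216, -0.0756, 0.2158]
eef_rot: [-1.567, 0.124, -0.13]
ft_force: [7.3, -1.1, -4.7]
gripper_width: 0.202
```

```bash
python3 -c "
from h import *
for i in range(4): st(tz=.216);vision.camera('top')"
```

```text
t 4.45 pos [ 0.5216 -0.0756  0.2158] head -9.29 tilt [ 3.7e-03 -1.0e+00  1.0e-04] j [-0.166  0.287  1.854  0.     0.997 -0.004] F [ 7.31 -1.14 -4.68] Mo [-0.231 -1.01  -0.109] w 0.202
tool shift to target [-0.0009 -0.0002 -0.0004] spin needed 0.0001
t 4.5 pos [ 0.5216 -0.0756  0.2158] head -9.29 tilt [ 0.0037 -1.      0.    ] j [-0.166  0.287  1.854  0.     0.997 -0.004] F [ 6.99 -1.14 -3.97] Mo [-0.2   -0.992 -0.09 ] w 0.204
tool shift to target [-0.0008 -0.0002 -0.0004] spin needed 0.0002
t 4.55 pos [ 0.5216 -0.0756  0.2158] head -9.29 tilt [ 0.0036 -1.      0.    ] j [-0.167  0.287  1.854  0.     0.997 -0.004] F [ 6.35 -1.29 -4.4 ] Mo [-0.143 -1.016 -0.041] w 0.205
tool shift to target [-0.0008 -0.0002 -0.0004] spin needed 0.0001
t 4.6 pos [ 0.5216 -0.0756  0.2158] head -9.29 tilt [ 3.6e-03 -1.0e+00  1.0e-04] j [-0.166  0.287  1.854  0.     0.997 -0.004] F [ 6.7  -0.4  -5.59] Mo [-0.205 -0.996 -0.063] w 0.205
tool shift to target [-0.0009 -0.0002 -0.0004] spin needed 0.0002
```

Request:
jog_arm:
  plan:
    - {"x":0.0016,"y":0,"z":0,"spin":0}
    - {"x":0,"y":0.0002,"z":0,"spin":0.16}
    - {"x":0,"y":0.0002,"z":0,"spin":0.16}
    - {"x":0,"y":0.0002,"z":0,"spin":0.16}
    - {"x":0,"y":0.0002,"z":0,"spin":0.16}

```text
time: 5.28
ee_pos: [0.5224, -0.0759, 0.215]
eef_rot: [-1.477, 0.629, -0.632]
ft_force: [5.0, -3.0, -3.8]
gripper_width: 0.206
```

```bash
cat >> h.py <<'E'
def rd(n=4,**k):
    L=[]
    for i in range(n):
        s=manip.get_state();L.append(np.r_[s["ft_force"],s["moment"],s["effort"][5]])
        if i<n-1: C=vision.camera("top")
    print("mean F/M/eff6",np.mean(L,0).round(3)); st(**k); return C
E
python3 -c "
from h import *
rd(tx=.5217)"
```

```text
mean F/M/eff6 [ 4.538 -2.579 -3.322 -0.364 -0.701 -0.055 -0.159]
t 5.42 pos [ 0.5225 -0.076   0.215 ] head -46.01 tilt [ 0.002 -1.     0.001] j [-0.167  0.29   1.852 -0.     0.997  0.637] F [ 3.37 -3.   -2.33] Mo [-0.381 -0.674 -0.148] w 0.204
tool shift to target [-0.0004 -0.105  -0.0003] spin needed -0.6406
```

```bash
python3 -c "
from h import *
S=vision.camera('side');x=S['color'][150:300,200:400];cv2.imwrite('pics/side3.png',cv2.resize(x,None,fx=4,fy=4)[:,:,::-1])"
```

```text
(no output)
```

View pics/side3.png

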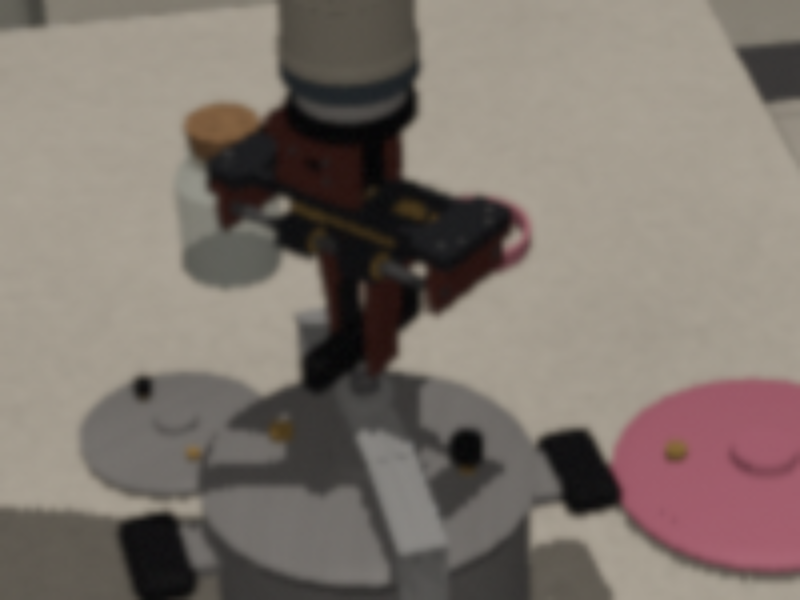

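The handle follows the gripper: its near end moved to (320,375), which is clockwise. I'll continue the first stroke, still short of the earliest possible contact (2.36 rad).

Request:
jog_arm:
  plan:
    - {"x":0.001,"y":0.0005,"z":0.0004,"spin":0.17}
    - {"x":0,"y":0.0002,"z":0,"spin":0.17}
    - {"x":0,"y":0.0002,"z":0,"spin":0.17}
    - {"x":0,"y":0.0002,"z":0,"spin":0.17}
    - {"x":0,"y":0.0002,"z":0,"spin":0.17}

```text
time: 6.1
ee_pos: [0.523, -0.077, 0.2139]
eef_rot: [-1.168, 1.27, -1.274]
ft_force: [2.4, -6.1, -0.9]
gripper_width: 0.204
```

```bash
python3 -c "
from h import *
rd(1,tx=.5217) if 0 else st(tx=.5217);print(manip.get_state()['effort'])"
```

```text
t 6.1 pos [ 0.523  -0.077   0.2139] head -94.93 tilt [ 0.0019 -1.      0.0013] j [-0.168  0.293  1.851 -0.002  0.996  1.49 ] F [ 2.42 -6.07 -0.9 ] Mo [-0.824 -0.242  0.194] w 0.204
tool shift to target [-0.0009 -0.1061 -0.0012] spin needed -1.4944
[  2.68150069 -44.52486277 -24.0141356    1.37341484   0.64378202
  -1.60471983]
```

Request:
jog_arm:
  plan:
    - {"x":0,"y":0.0002,"z":0,"spin":0.17}
    - {"x":0,"y":0.0002,"z":0,"spin":0.17}
    - {"x":0,"y":0.0002,"z":0,"spin":0.17}
    - {"x":0,"y":0.0002,"z":0,"spin":0.17}
    - {"x":0,"y":0.0002,"z":0,"spin":0.17}

```text
time: 6.72
ee_pos: [0.5224, -0.0779, 0.2128]
eef_rot: [-0.612, 1.854, -1.861]
ft_force: [-0.6, -11.1, 0.9]
gripper_width: 0.203
```

```bash
python3 -c "
from h import *
st();print(manip.get_state()['effort'])
rd(4,tx=.5217)
S=vision.camera('side');x=S['color'][150:300,200:400];cv2.imwrite('pics/side4.png',cv2.resize(x,None,fx=4,fy=4)[:,:,::-1])"
```

```text
t 6.72 pos [ 0.5224 -0.0779  0.2128] head -143.61 tilt [ 0.002  -1.      0.0027] j [-0.168  0.294  1.852 -0.004  0.995  2.34 ] F [ -0.65 -11.1    0.89] Mo [-1.474  0.107  0.136] w 0.203
tool shift to target [ 0.0004 -0.1072 -0.0024] spin needed 0.7974
[  5.20463794 -44.14568424 -24.59142566   2.46710725   0.23555696
  -1.60421144]
mean F/M/eff6 [ -0.391 -10.006   0.385  -1.446   0.074  -0.072  -0.171]
t 6.88 pos [ 0.5224 -0.0779  0.2128] head -143.39 tilt [ 0.0018 -1.      0.0026] j [-0.169  0.294  1.852 -0.004  0.995  2.336] F [-0.38 -9.44 -0.  ] Mo [-1.441  0.029 -0.216] w 0.203
tool shift to target [-0.0005 -0.1072 -0.0018] spin needed 0.8012
```

View pics/side4.png

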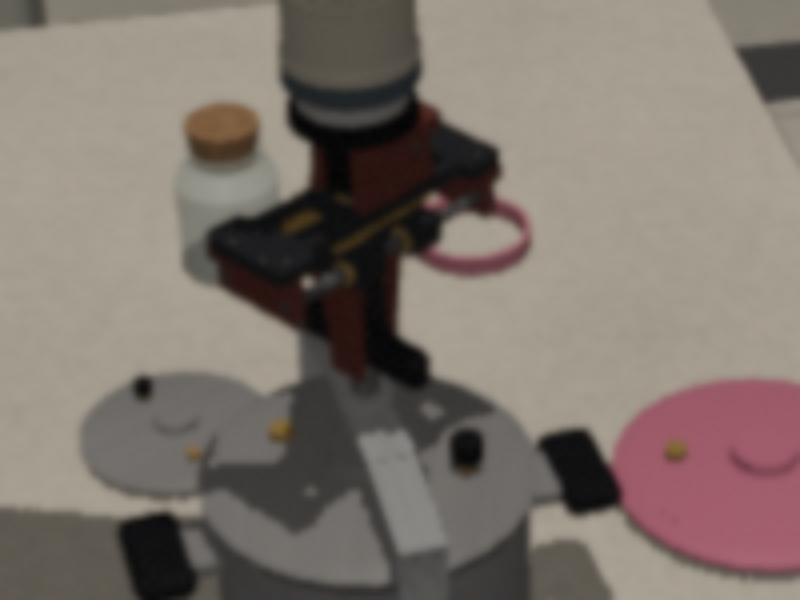

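The bar followed (its near end is now at (425,375)), 134° clockwise so far, with the moving moment about 0.15–0.19 N m, i.e. still free. Regrip: open, lift, turn back half a turn.

Request:
jog_arm:
  plan:
    - {"x":0,"y":0,"z":0,"spin":0}
    - {"x":0,"y":0,"z":0,"spin":0}
    - {"x":0,"y":-0.03,"z":0,"spin":0}
    - {"x":0,"y":-0.03,"z":0,"spin":0}
    - {"x":0,"y":0,"z":0,"spin":-0.1848}
    - {"x":0,"y":0,"z":0,"spin":-0.1848}
    - {"x":0,"y":0,"z":0,"spin":-0.1848}
    - {"x":0,"y":0,"z":0,"spin":-0.1848}
    - {"x":0,"y":0,"z":0,"spin":-0.1848}
    - {"x":0,"y":0,"z":0,"spin":-0.1848}
    - {"x":0,"y":0,"z":0,"spin":-0.1848}
    - {"x":0,"y":0,"z":0,"spin":-0.1848}
  claw: 0

```text
time: 8.43
ee_pos: [0.5223, -0.0756, 0.2725]
eef_rot: [-1.421, 0.793, -0.792]
ft_force: [-0.1, 0.6, 0.8]
gripper_width: 0.5
```

Request:
jog_arm:
  plan:
    - {"x":0,"y":0,"z":0,"spin":-0.1848}
    - {"x":0,"y":0,"z":0,"spin":-0.1848}
    - {"x":0,"y":0,"z":0,"spin":-0.1848}
    - {"x":0,"y":0,"z":0,"spin":-0.1848}
    - {"x":0,"y":0,"z":0,"spin":-0.1848}
    - {"x":0,"y":0,"z":0,"spin":-0.1848}
    - {"x":0,"y":0,"z":0,"spin":-0.1848}
    - {"x":0,"y":0,"z":0,"spin":-0.1848}
    - {"x":0,"y":0,"z":0,"spin":-0.1848}
    - {"x":0,"y":0,"z":0,"spin":0}
    - {"x":0,"y":0,"z":0,"spin":0}

```text
time: 9.8
ee_pos: [0.5224, -0.0758, 0.2725]
eef_rot: [-1.513, -0.498, 0.498]
ft_force: [0.3, -0.5, -0.5]
gripper_width: 0.498
```

```bash
python3 -c "
from h import *
rd(4,tx=.522,ty=-.078,tz=.213,bar=-53.5)
S=vision.camera('side');x=S['color'][150:300,200:400];cv2.imwrite('pics/side5.png',cv2.resize(x,None,fx=4,fy=4)[:,:,::-1])"
```

```text
mean F/M/eff6 [ 0.173 -0.35  -0.081 -0.009 -0.1   -0.003  0.016]
t 9.95 pos [ 0.5224 -0.0759  0.2726] head 36.55 tilt [-0.e+00 -1.e+00  1.e-04] j [-0.167  0.222  1.796  0.     1.124 -0.805] F [-0.19 -1.2   0.36] Mo [-0.016 -0.14  -0.063] w 0.5
tool shift to target [-0.0016  0.0596 -0.0015] spin needed 0.0009
```

View pics/side5.png

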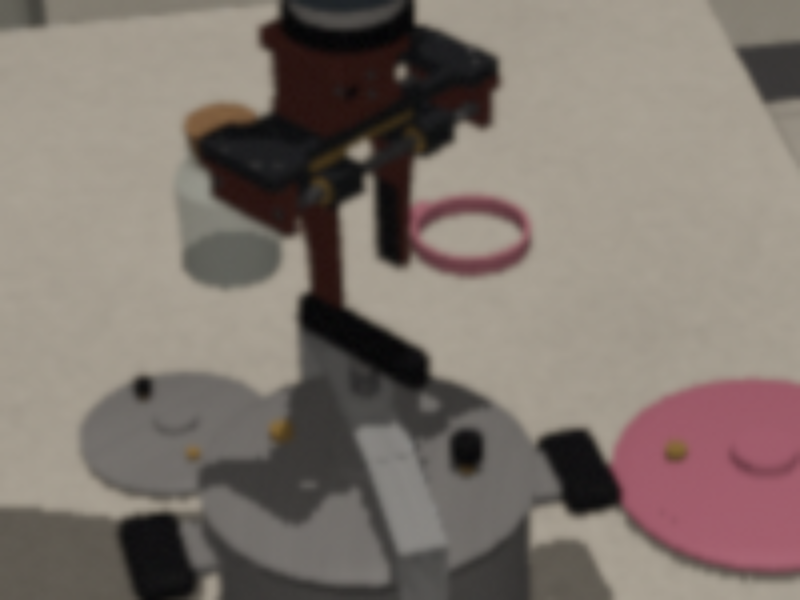

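The bar runs from (310,310) to (420,370), square to the jaws. I'll lower and grip again.

Request:
jog_arm:
  plan:
    - {"x":-0.0016,"y":0,"z":-0.0015,"spin":0}
    - {"x":0,"y":0.03,"z":0,"spin":0}
    - {"x":0,"y":0.0296,"z":0,"spin":0}
    - {"x":0,"y":0,"z":0,"spin":0}
    - {"x":0,"y":0,"z":0,"spin":0}

```text
time: 10.62
ee_pos: [0.5226, -0.0783, 0.2139]
eef_rot: [-1.513, -0.501, 0.5]
ft_force: [0.3, 0.6, 0.6]
gripper_width: 0.504
```

Request:
jog_arm:
  plan:
    - {"x":0,"y":0,"z":0,"spin":0}
    - {"x":0,"y":0,"z":0,"spin":0}
    - {"x":0,"y":0,"z":0,"spin":0}
    - {"x":0,"y":0,"z":0,"spin":0}
  claw: -1

```text
time: 11.12
ee_pos: [0.5224, -0.0781, 0.2135]
eef_rot: [-1.512, -0.501, 0.5]
ft_force: [-0.7, 0.6, 3.8]
gripper_width: 0.203
```

```bash
python3 -c "
from h import *
rd(4,tx=.522,ty=-.078,tz=.213,bar=-53.5)"
```

```text
mean F/M/eff6 [-0.21   0.709  4.305  0.082 -0.054 -0.132 -0.116]
t 11.28 pos [ 0.5224 -0.0781  0.2135] head 36.65 tilt [ 7.e-04 -1.e+00 -5.e-04] j [-0.171  0.293  1.852  0.     0.996 -0.811] F [0.33 1.28 5.42] Mo [ 0.091 -0.032 -0.134] w 0.204
tool shift to target [-0.0002  0.0005  0.0003] spin needed 0.0025
```

Request:
jog_arm:
  plan:
    - {"x":0,"y":0.0002,"z":0,"spin":0.17}
    - {"x":0,"y":0.0002,"z":0,"spin":0.17}

```text
time: 11.52
ee_pos: [0.522, -0.0783, 0.213]
eef_rot: [-1.559, -0.231, 0.231]
ft_force: [-2.2, -0.9, 7.3]
gripper_width: 0.205
```

```bash
cat >> h.py <<'E'
def lg():
    s=manip.get_state();M=R.from_rotvec(s["eef_rot"]).as_matrix();h=np.degrees(np.arctan2(M[1,0],M[0,0]))
    print("t",round(s["time"],2),"head",h.round(2),"pos",s["ee_pos"].round(4),"j6",s["joint_positions"][5].round(3),"qv6",s["qvel"][5].round(3),"eff6",s["effort"][5].round(4),"Mz",s["moment"][2].round(3),"F",s["ft_force"].round(1),"w",round(s["gripper_width"],3))
E
python3 -c "
from h import *
lg()"
```

```text
t 11.53 head 16.89 pos [ 0.522  -0.0783  0.213 ] j6 -0.466 qv6 1.351 eff6 -1.6372 Mz 0.165 F [-2.2 -0.9  7.3] w 0.205
```

Request:
jog_arm:
  plan:
    - {"x":0,"y":0.0002,"z":0,"spin":0.17}
    - {"x":0,"y":0.0002,"z":0,"spin":0.17}

```text
time: 11.78
ee_pos: [0.5216, -0.0783, 0.2126]
eef_rot: [-1.571, 0.036, -0.035]
ft_force: [-3.7, 0.6, 8.8]
gripper_width: 0.203
```

```bash
python3 -c "
from h import *
lg()"
```

```text
t 11.78 head -2.58 pos [ 0.5216 -0.0783  0.2126] j6 -0.126 qv6 1.349 eff6 -1.5951 Mz 0.164 F [-3.7  0.6  8.8] w 0.203
```

Request:
jog_arm:
  plan:
    - {"x":0,"y":0.0002,"z":0,"spin":0.17}
    - {"x":0,"y":0.0002,"z":0,"spin":0.17}

```text
time: 12.02
ee_pos: [0.5212, -0.0783, 0.2123]
eef_rot: [-1.55, 0.303, -0.301]
ft_force: [-6.4, 0.7, 10.4]
gripper_width: 0.202
```

```bash
python3 -c "
from h import *
lg()
import time
for i in range(4): vision.camera('top'); lg()"
```

```text
t 12.03 head -22.06 pos [ 0.5212 -0.0783  0.2123] j6 0.214 qv6 1.349 eff6 -1.5418 Mz 0.227 F [-6.4  0.7 10.4] w 0.202
t 12.07 head -22.49 pos [ 0.5212 -0.0782  0.2123] j6 0.222 qv6 -0.237 eff6 -0.3364 Mz -0.118 F [-5.  -0.5  9.3] w 0.205
t 12.12 head -22.0 pos [ 0.5212 -0.0783  0.2123] j6 0.213 qv6 -0.103 eff6 0.966 Mz -0.165 F [-4.8 -0.4 10.5] w 0.201
t 12.18 head -21.85 pos [ 0.5212 -0.0783  0.2123] j6 0.21 qv6 -0.025 eff6 0.1525 Mz -0.23 F [-5.1  0.1  9.8] w 0.206
t 12.22 head -21.81 pos [ 0.5212 -0.0783  0.2123] j6 0.21 qv6 -0.005 eff6 -0.1286 Mz -0.245 F [-5.6 -0.4  9.8] w 0.204
```

Request:
jog_arm:
  plan:
    - {"x":-0.0011,"y":-0.0006,"z":-0.0004,"spin":0.17}
    - {"x":0,"y":0.0002,"z":0,"spin":0.17}

```text
time: 12.48
ee_pos: [0.5207, -0.0781, 0.2121]
eef_rot: [-1.496, 0.567, -0.567]
ft_force: [-0.4, 1.0, 3.3]
gripper_width: 0.203
```

```bash
python3 -c "
from h import *
lg()"
```

```text
t 12.47 head -41.54 pos [ 0.5207 -0.0781  0.2121] j6 0.554 qv6 1.351 eff6 -1.5147 Mz 0.327 F [-0.4  1.   3.3] w 0.203
```

Request:
jog_arm:
  plan:
    - {"x":0,"y":0.0002,"z":0,"spin":0.17}
    - {"x":0,"y":0.0002,"z":0,"spin":0.17}

```text
time: 12.72
ee_pos: [0.5204, -0.0778, 0.2118]
eef_rot: [-1.407, 0.83, -0.828]
ft_force: [-2.1, 1.9, 6.2]
gripper_width: 0.202
```

```bash
python3 -c "
from h import *
lg()"
```

```text
t 12.72 head -61.02 pos [ 0.5204 -0.0778  0.2118] j6 0.894 qv6 1.349 eff6 -1.4405 Mz 0.345 F [-2.1  1.9  6.2] w 0.202
```

Moving moment by heading: 0.165 (17°), 0.164 (−3°), 0.227 (−22°), 0.327 (−42°), 0.345 (−61°). That puts contact near heading +5°, so a quarter turn is near −83°. Smaller steps now, with readings.

Request:
jog_arm:
  plan:
    - {"x":0,"y":0.0,"z":0,"spin":0.17}

```text
time: 12.85
ee_pos: [0.5204, -0.0776, 0.2117]
eef_rot: [-1.35, 0.959, -0.957]
ft_force: [-0.8, 3.7, 3.3]
gripper_width: 0.207
```

```bash
python3 -c "
from h import *
lg()"
```

```text
t 12.85 head -70.76 pos [ 0.5204 -0.0776  0.2117] j6 1.064 qv6 1.35 eff6 -1.4175 Mz 0.381 F [-0.8  3.7  3.3] w 0.207
```

Request:
jog_arm:
  plan:
    - {"x":0,"y":0.0,"z":0,"spin":0.17}

```text
time: 12.98
ee_pos: [0.5203, -0.0774, 0.2116]
eef_rot: [-1.283, 1.088, -1.085]
ft_force: [-1.1, 3.7, 2.0]
gripper_width: 0.203
```

```bash
python3 -c "
from h import *
lg()
for i in range(3): vision.camera('top');lg()
a=np.radians(-np.array([16.89,-2.58,-22.06,-41.54,-61.02]));print()
S=vision.camera('side');x=S['color'][150:300,200:400];cv2.imwrite('pics/side6.png',cv2.resize(x,None,fx=4,fy=4)[:,:,::-1])"
```

```text
t 12.97 head -80.5 pos [ 0.5203 -0.0774  0.2116] j6 1.234 qv6 1.349 eff6 -1.3938 Mz 0.388 F [-1.1  3.7  2. ] w 0.203
t 13.03 head -80.91 pos [ 0.5203 -0.0774  0.2116] j6 1.241 qv6 -0.263 eff6 -0.6284 Mz -0.173 F [-2.2  3.6  2.6] w 0.204
t 13.07 head -80.31 pos [ 0.5203 -0.0774  0.2116] j6 1.23 qv6 -0.135 eff6 1.1692 Mz -0.23 F [-2.4  3.3  2.6] w 0.205
t 13.12 head -80.08 pos [ 0.5203 -0.0774  0.2116] j6 1.226 qv6 -0.038 eff6 0.3647 Mz -0.166 F [-3.3  4.5  4. ] w 0.201
```

View pics/side6.png

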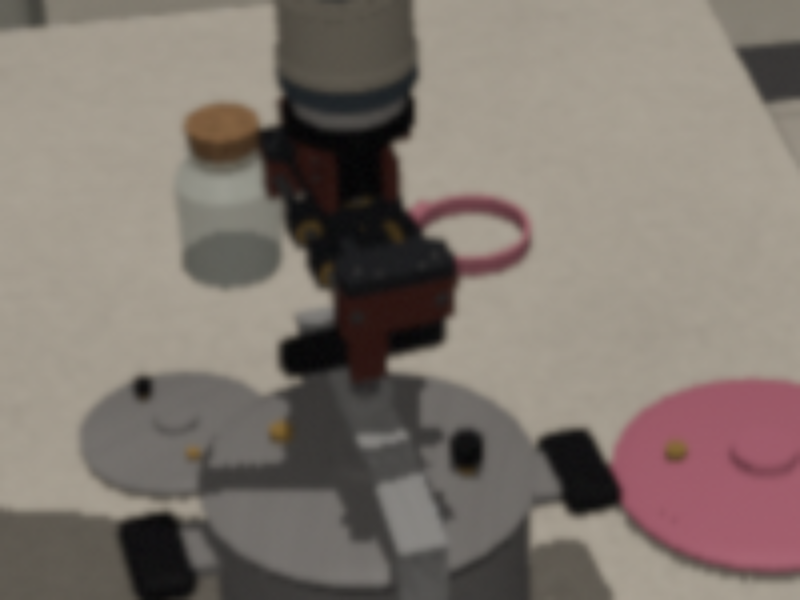

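Two more readings, 0.381 at −71° and 0.388 at −80.5°, fit contact at about +3 to +8°. The screw is now about 83–88° past touching, which is a quarter turn. The bar is level with the jaws at (365,345) and the grip width hasn't changed, so there is no slip. Now I'll release and lift.

Request:
jog_arm:
  plan:
    - {"x":0,"y":0,"z":0,"spin":0}
    - {"x":0,"y":0,"z":0,"spin":0}
    - {"x":0,"y":0,"z":0,"spin":0}
    - {"x":0,"y":-0.03,"z":0,"spin":0}
    - {"x":0,"y":-0.05,"z":0,"spin":0}
    - {"x":0,"y":-0.05,"z":0,"spin":0}
    - {"x":0,"y":0,"z":0,"spin":0}
  claw: 0

```text
time: 14.05
ee_pos: [0.5231, -0.0786, 0.346]
eef_rot: [-1.281, 1.076, -1.088]
ft_force: [0.1, -0.4, -0.3]
gripper_width: 0.5
```

```bash
python3 -c "
from h import *
st()
S=vision.camera('side');cv2.imwrite('pics/side7.png',S['color'][:,:,::-1])"
```

```text
t 14.05 pos [ 0.5231 -0.0786  0.346 ] head -80.2 tilt [ 0.0029 -1.      0.0077] j [-0.172  0.15   1.712 -0.     1.271  1.228] F [ 0.13 -0.39 -0.29] Mo [ 0.003 -0.033 -0.065] w 0.5
tool shift to target [-0.0032  0.026  -0.0021] spin needed -1.2375
```

View pics/side7.png

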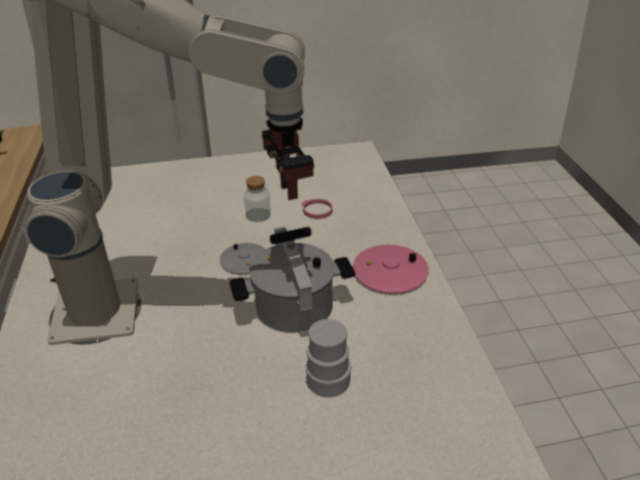

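The handle is free at (291,235), and the tins, jar and ring stand as before. I'll clear the arm aside for a top check.

Request:
jog_arm:
  plan:
    - {"x":0.05,"y":0,"z":0,"spin":0}
    - {"x":0.05,"y":0,"z":0,"spin":0}
    - {"x":0.05,"y":0,"z":0,"spin":0}
    - {"x":0.05,"y":0,"z":0,"spin":0}
    - {"x":0.05,"y":0,"z":0,"spin":0}
    - {"x":0.05,"y":0,"z":0,"spin":0}
    - {"x":0,"y":0,"z":0,"spin":0}
    - {"x":0,"y":0,"z":0,"spin":0}

```text
time: 15.1
ee_pos: [0.5711, -0.373, 0.3398]
eef_rot: [-1.285, 1.086, -1.08]
ft_force: [0.2, 0.8, 0.1]
gripper_width: 0.499
```

```bash
python3 -c "
from h import *
T=vision.camera('top');S=vision.camera('side');cv2.imwrite('pics/top8.png',T['color'][:,:,::-1])
cv2.imwrite('pics/side8.png',cv2.resize(S['color'][200:350,220:420],None,fx=4,fy=4)[:,:,::-1])
l,s,ce=dark(T,(335,235,375,300))
for i in range(1,len(s)):
  if s[i][4]>100:
    ys,xs=np.nonzero(l==i); W=onz(T,np.c_[xs,ys],.238)[:,:2]; m=W.mean(0);e,v=np.linalg.eigh(np.cov((W-m).T));d=v[:,1]; print(s[i],ce[i],m,np.degrees(np.arctan2(d[1],d[0])),np.ptp((W-m)@v,axis=0))
st()"
```

```text
[346 247  15  48 397] [353.44836272 270.63224181] [ 0.52138152 -0.07552925] -170.4464655552801 [0.01851763 0.10027916]
t 15.2 pos [ 0.5715 -0.3724  0.341 ] head -80.17 tilt [-0.0012 -1.     -0.001 ] j [-0.595  0.411  1.373  0.     1.36   0.804] F [ 0.44 -0.4  -0.73] Mo [ 0.017  0.016 -0.024] w 0.501
tool shift to target [-0.3009  0.0214  0.0006] spin needed -1.2369
```

View pics/top8.png

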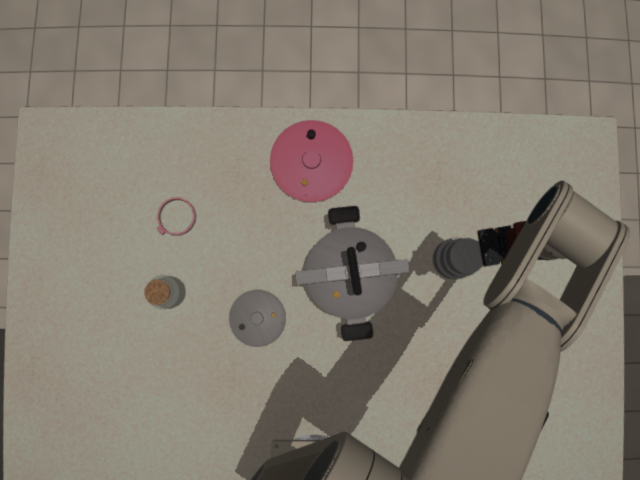

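View pics/side8.png

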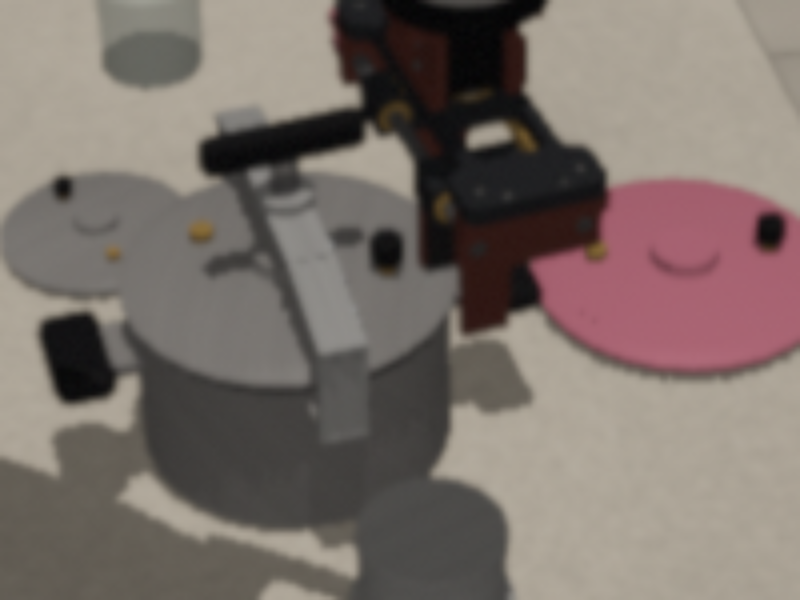

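The top view shows the bar at heading 9.6°, where the gripper left it (9.9°). The total turn of 251° puts the gap at about 3.7 mm, inside the 3–7 mm range given. The lid's valve at (361,247) and the other things haven't moved, and the gripper hangs clear in the air. I'll hand it in.

```bash
python3 -c "
from cell import finish_job
print(finish_job())"
```

```text
the job is handed in; nothing more can be done
None
```

I turned the T-handle about 251° clockwise in two grips (134°, then 117°), let go, moved the arm clear and handed the job in at about 15 s.

- **Contact and snugging:** The turning moment rose from about 0.165 N m while free to 0.388 N m at the end. That puts the foot's contact about 81–89° before the stop, which is about the quarter turn asked for. Contact was read only from noisy moment and joint-effort readings, good to roughly ±8°; I could not see the foot meet the lid.
- **Gap:** The implied starting gap is about 3.7 mm, which fits the given 3–7 mm.
- **Last pictures:** The bar stood at 9.6° against 9.9° at the gripper's release, so it neither slipped nor sprang back. The lid's valve, jar, egg ring and tins looked unmoved, though I compared them only by eye. The gripper was clear of everything.
- **Disagreement:** The camera put the screw axis about 2 mm off from where the grip found it, within the stated calibration. I corrected for this during the turn, and side forces stayed at 11 N or less.

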